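# Seat the proud knob on the bench power supply

### The job

One of the three knobs on top of the bench power supply is standing proud, with the brass ring of its seat showing below it, because the lugs hidden under it are not over the notches of its seat. Without lifting it off its spindle, turn it clockwise until its white pointer line meets the long index mark on the panel and the knob drops in, fully home like its two neighbours, then let go. Leave the other two knobs as they are set.

Things in the scene. Friction and masses are not known exactly. Their poses are not given: they have to be found in the camera images.
- knob_grip (a point): Proud loose black knob, 0.12 kg: skirt 60 mm across, 20 tall; on it a grip bar 50 mm long, 24 thick, 36 tall, white line on top at the pointer end. Point on the knob's axis, 12 mm below the bar's top, 24 above the skirt's top: grip here. z up, x along the bar to the pointer. Starts 11 mm too high, upright, turned 30 to 63 degrees anticlockwise (from above) from home; turns freely.
- seat_home (a point): Where knob_grip is when the knob is home: on the upright spindle's axis, 44 mm above the panel (panel 70 mm above bench), skirt down to the panel. x towards the long index mark. Fixed. Knob drops, or is lightly pushed, 11 mm down when within 10 degrees; elsewhere its 3 lugs stand on the rigid seat. One fit per turn. Spindle goes 28 mm into a seated knob, 1.5 mm play.
- pointer_b (a point): Pointer end of the grip bar of one of the two neighbouring knobs, which look the same but are already home and set. 25 mm from that knob's axis (x outwards along the bar), 8 mm below its top. The three knobs stand in a row 115 mm apart; the proud one may be any of them. The neighbours turn easily if knocked.
- pointer_c (a point): The same point on the other neighbouring knob.

How it is judged:
By the outcome, as a careful person would: the job done as asked, in the order asked, and still so for the second after the job is handed in, with the robot touching nothing.
It also fails if it takes over 32 s, if anything falls off the work surface, if the arm or the gripper's body presses on something with over 40 N, if the wrist force passes 120 N, or if a joint passes its speed limit or range.

### The arm

A 6-joint arm with a two-finger parallel gripper is mounted at the origin on the work surface. World frame = base frame: x ahead of the robot, y to its left, z up, the work surface at z = 0. Lengths are in m, angles in rad, forces in N, time in s.
With the tool pointing down it reaches from about 0.425 to 0.925 m from the base axis. Payload 12.5 kg.
Tool frame: the origin (TCP) lies at the very end of the fingers, on their centre line; the grasp point (between the pads) lies 19 mm behind it; z points along the fingers, y is the direction in which the jaws open and shut (so a half turn about z gives the same grasp; the last joint's range is limited). The gripper opens to 85 mm and grips with 20 to 120 N. Pads are 22 mm wide; open, the fingers measure 114 mm over their backs; the gripper's body (76 mm by 85 mm) begins 54 mm behind the grasp point. The pads swing forward as they close: fully open they stand 13 mm farther back than shut.
Start: joints at [1.223, 0.491, 1.559, -0, 1.092, -0.106], TCP at [0.15, 0.607, 0.231] pointing down, gripper open.
Joint ranges: [-3.1, 3.1], [-0.84, 2.19], [0.05, 2.79], [-1.13, 4.28], [0.06, 2.93], [-2.69, 2.69]. Speed limits (rad/s): [2.22, 2.22, 2.79, 3.14, 3.14, 3.14].

### API

Orientations are given as a unit quaternion [w, x, y, z].
In Python, from station import monitor, viewer, workorder, boxes_of, landmark_of gives the robot as it stands.
- The arm moves only by the shell command python3 -m pendant 'ROWS'. ROWS is JSON, a list of rows, each an object of numbers: "hand": the closure in counts, from 0 (fully open) to 255 (shut); "x", "y", "z": the shift along the tool's x, y, z in mm; "yaw": the turn about the tool's z in rad. A call has 1 to 8 rows; each row is the pose to reach, as a shift and turn from the pose measured when the call began, along the tool's axes at that moment; what a row does not reach only later rows make up. A row lasts 1/8 s, in which the tool goes at most 62.5 mm and 10.7 degrees, less where a joint would pass 70% of its speed; a pose out of reach is approached as far as the arm can. A call with a gripper value outside its range is refused whole. The fingers move at their own pace and stop on an object; the grip force is fixed at half the most. Time passes only in rows, so rows that repeat a pose let the fingers close. It gives the time, the measured TCP pose, the force and the opening at its end, in the units of the state.
- monitor.get_obs(): the state, without advancing time (a new reading comes with each control period).
- viewer.read_camera(name): name is "scene" or "side" or "wrist"; returns a dict with "image" (420x560x3 uint8, blue, green, red), "depth" (420x560 float32, m along the optical axis (not along the pixel's ray), 0 where there is no reading), "fx", "fy", "cx", "cy" (pixels), "D" ([k1, k2, p1, p2, k3] as OpenCV has them; the pictures are not rectified), "cam_to_world" (4x4, takes a point from camera to world coordinates). Camera axes: x right, y down, z forward; pixel columns grow to the right and rows downward; lengths in m; the calibration is good to about 2 mm. A picture is of the moment at which its call begins.
- workorder.job_done(): hands the job in, once; it reports no verdict.
Trained networks look in a picture, given as the dict that the camera call returned (one of the last four; its "shot" number tells which), for a name from the list of things; names that differ only in an ending like _2 or _b are one class to them, and where a whole thing is asked for, a point or a joint stands for the part that bears it (a point fixed in the world has none). Each returns a list of dicts, best first, with "conf" (0 to 1); they miss things now and then, are a little off and sometimes report something else, mostly with a low value. They report only what shows in the picture. A call takes as long as a camera call.
- boxes_of(picture, thing): "point" ([x, y, z] in m, in the coordinates of the camera as it stood for that picture, good to about 4 mm: the middle of the surface that is visible of it).
- landmark_of(picture, thing): "point" ([x, y, z] in m, in the coordinates of the camera as it stood for that picture, good to about 4 mm: a listed point, or the origin of a listed thing).
The state is a dict: "clock": time; "joints": joint angles; "joint_velocities": joint speeds; "tau": joint torques, N m; "ee_pos": TCP position; "ee_rot": TCP orientation; "ft_force": force on the tool from outside, world axes, zero at the start; "wrist_torque": the same for the moment, N m; "grip_width": finger opening in m.
Only numpy, scipy, OpenCV 4.12 (cv2) and the standard library are available. Lean on these libraries where they do the work, as an engineer would, in place of code of your own. Each camera call takes 0.05 s, during which the arm holds its last target.

## Working session

There is one attempt and no reset: what is moved stays moved. The work goes in short steps, Python scripts to look and compute and a shell command to move; the robot and the scene stay as the last step left them, time stands still between calls to the robot, and variables do not carry over. Pictures are saved under pics/ and viewed, and the job is handed in when it is done.

```bash
ls; mkdir -p pics
cat > h.py <<'E'
import numpy as np,cv2
from station import monitor, viewer, workorder, boxes_of, landmark_of
def snap(n,tag):
    p=viewer.read_camera(n); cv2.imwrite(f'pics/{tag}.png',p['image']); return p
def w(p,pt):
    return (np.array(p['cam_to_world'])@np.r_[pt,1])[:3]
def pix(p,wp):
    T=np.linalg.inv(p['cam_to_world']); c=(T@np.r_[wp,1])[:3]
    K=np.array([[p['fx'],0,p['cx']],[0,p['fy'],p['cy']],[0,0,1.]])
    return cv2.projectPoints(c.reshape(1,1,3),np.zeros(3),np.zeros(3),K,np.array(p['D'],float))[0].ravel()
E
python3 - <<'E'
from h import *
o=monitor.get_obs(); print({k:np.round(v,3).tolist() for k,v in o.items()})
for n in ['scene','side','wrist']:
    p=snap(n,n+'0')
    for t in ['knob_grip','seat_home','pointer_b']:
        for f in (landmark_of,boxes_of):
            try:
                for d in f(p,t)[:5]: print(n,t,f.__name__,round(d['conf'],2),np.round(w(p,d['point']),4),np.round(pix(p,w(p,d['point']))))
            except Exception as e: print(n,t,e)
E
```

```text
pics
{'clock': 0.0, 'joints': [1.223, 0.492, 1.559, 0.0, 1.092, -0.106], 'joint_velocities': [0.0, -0.002, 0.0, 0.001, -0.001, 0.0], 'tau': [-0.001, -61.843, -26.159, -0.0, 0.004, 0.0], 'ee_pos': [0.15, 0.607, 0.231], 'ee_rot': [-0.0, 0.121, 0.993, -0.001], 'ft_force': [0.357, -0.055, 0.804], 'wrist_torque': [0.015, 0.02, 0.004], 'grip_width': 0.086}
scene knob_grip call 0.58 [0.5574 0.2079 0.1269] [314. 157.]
scene knob_grip call 0.8 [0.5643 0.1967 0.1162] [314. 167.]
scene seat_home call 0.69 [0.5707 0.1826 0.0796] [313. 189.]
scene pointer_b call 0.81 [ 0.6224 -0.0383  0.1127] [275. 276.]
scene pointer_b call 0.68 [0.5742 0.1195 0.1168] [298. 194.]
scene pointer_b call 0.86 [ 0.6161 -0.0274  0.0863] [276. 281.]
scene pointer_b call 0.62 [0.5881 0.0807 0.0939] [294. 223.]
side knob_grip call 0.84 [0.5502 0.205  0.1257] [291. 294.]
side knob_grip call 0.96 [0.5474 0.2193 0.1161] [291. 306.]
side pointer_b call 0.95 [0.5772 0.1158 0.1212] [285. 247.]
side pointer_b call 0.78 [ 0.6247 -0.0401  0.1202] [275. 177.]
side pointer_b call 0.76 [0.5783 0.1059 0.0917] [285. 253.]
side pointer_b call 0.61 [ 0.6125 -0.0024  0.0965] [278. 201.]
```

View pics/scene0.png

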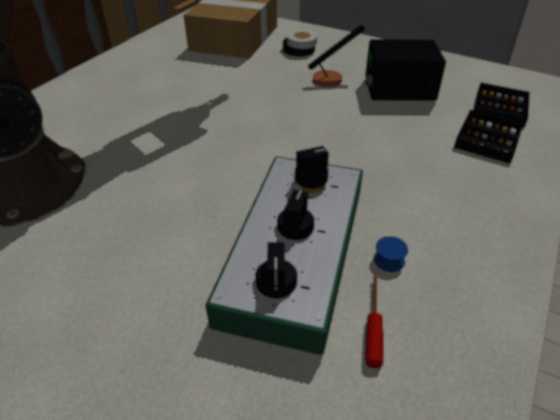

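View pics/side0.png

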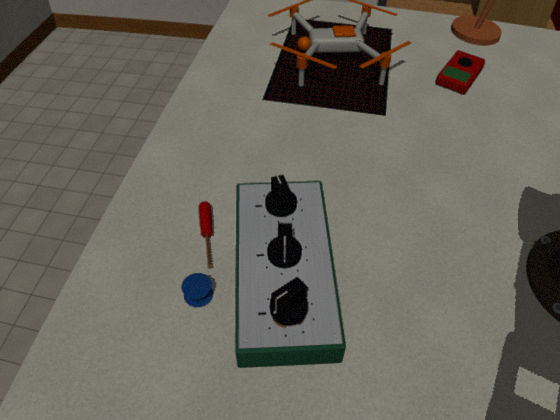

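The far (+y) knob, at scene pixel (313,170) and side pixel (290,303), is proud with its brass ring showing. The long marks point to the panel's +x side, at side pixel (262,313). I'll measure these next.

Run:
```python
from h import *
p=snap('side','side1'); im=p['image']
cv2.imwrite('pics/side1c.png',cv2.resize(im[160:370,225:355],None,fx=4.4,fy=2.85 if 0 else 2.85,interpolation=cv2.INTER_CUBIC))
cv2.imwrite('pics/side1k.png',cv2.resize(im[265:340,245:345],None,fx=8,fy=8,interpolation=cv2.INTER_CUBIC))
q=snap('scene','scene1'); im=q['image']
cv2.imwrite('pics/scene1k.png',cv2.resize(im[140:215,265:365],None,fx=8,fy=8,interpolation=cv2.INTER_CUBIC))
o=monitor.get_obs()
from scipy.spatial.transform import Rotation as R
r=R.from_quat(np.r_[o['ee_rot'][1:],o['ee_rot'][0]]).as_matrix(); print(r.round(3))
print('wrist cam in tool:'); w_=viewer.read_camera('wrist'); T=np.array(w_['cam_to_world']); print((r.T@T[:3,:3]).round(3),(r.T@(T[:3,3]-o['ee_pos'])).round(4), w_['fx'])
```

```text
[[-0.971  0.239  0.   ]
 [ 0.239  0.971  0.   ]
 [-0.     0.    -1.   ]]
wrist cam in tool:
[[-0.    -0.958 -0.287]
 [ 1.    -0.     0.   ]
 [-0.    -0.287  0.958]] [ 0.0733 -0.0011 -0.1425] 297.3714475061872
```

View pics/side1k.png

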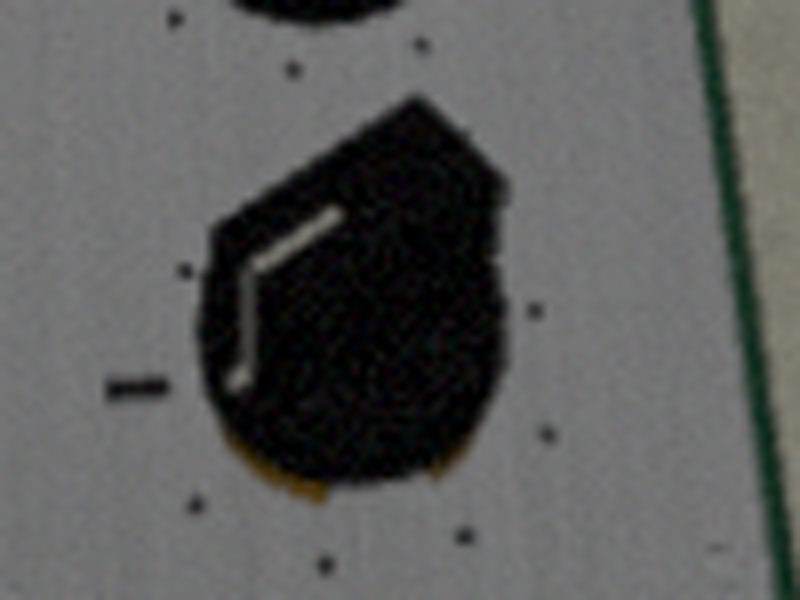

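View pics/scene1k.png

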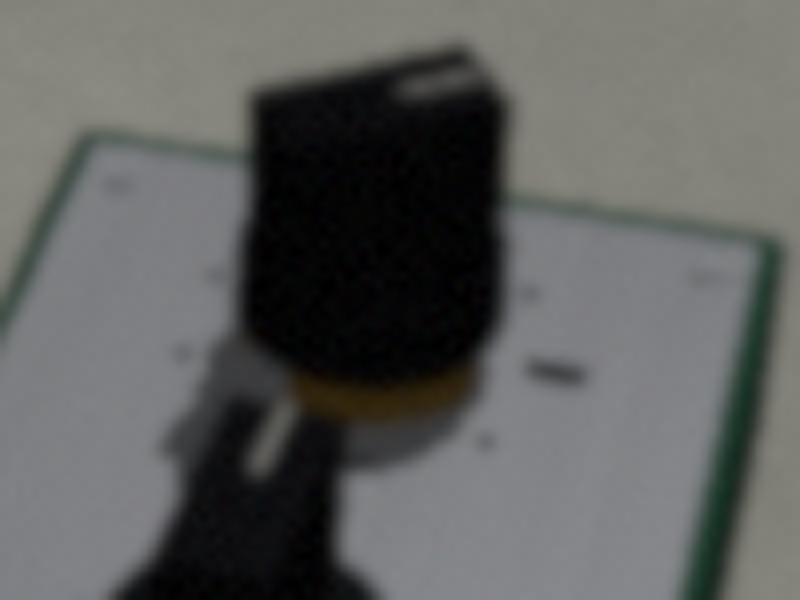

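```bash
cat >> h.py <<'E'
def unp(p,uv,z):
    K=np.array([[p['fx'],0,p['cx']],[0,p['fy'],p['cy']],[0,0,1.]])
    n=cv2.undistortPoints(np.array(uv,float).reshape(-1,1,2),K,np.array(p['D'],float)).reshape(-1,2)
    T=np.array(p['cam_to_world']); d=np.c_[n,np.ones(len(n))]@T[:3,:3].T
    s=(z-T[2,3])/d[:,2]; return T[:3,3]+d*s[:,None]
def circ(P):
    A=np.c_[2*P[:,:2],np.ones(len(P))]; x=np.linalg.lstsq(A,(P[:,:2]**2).sum(1),rcond=None)[0]
    return x[:2],np.sqrt(x[2]+x[0]**2+x[1]**2)
E
python3 - <<'E'
from h import *
p=viewer.read_camera('side'); f=lambda a:np.array(a)/8+[245-.44,265-.44]
ds=unp(p,f([(185,270),(195,505),(325,565),(465,537),(547,433),(535,311)]),.07)
c,r=circ(ds); print('ring',c,r, np.hypot(*(ds[:,:2]-c).T))
m=unp(p,f([(107,388),(168,387)]),.07); print('mark',m[:,:2]); d=m[0]-m[1]; print(np.degrees(np.arctan2(d[1],d[0])), np.degrees(np.arctan2(*(m.mean(0)[:2]-c)[::-1])))
l=unp(p,f([(338,213),(255,265)]),.137); d=l[1]-l[0]; print('line',l[:,:2],np.degrees(np.arctan2(d[1],d[0])),np.linalg.norm(d))
t=unp(p,f([(213,228),(417,97),(505,183)]),.137);print('top corners',t)
q=viewer.read_camera('scene'); g=lambda a:np.array(a)/8+[265-.44,140-.44]
m=unp(q,g([(527,370),(585,376)]),.07); print('mark scene',m[:,:2])
l=unp(q,g([(400,93),(478,75)]),.137); d=l[1]-l[0]; print('line',l[:,:2],np.degrees(np.arctan2(d[1],d[0])),np.linalg.norm(d))
E
```

```text
ring [0.55400168 0.20480414] 0.04130223899816739 [0.04139406 0.04119511 0.04123339 0.04153302 0.04122074 0.04123603]
mark [[0.60067702 0.21634532]
 [0.58880392 0.21368801]]
12.61544542236331 14.073082088224973
line [[0.55650933 0.20835527]
 [0.56943519 0.22242416]] 47.424607594624085 0.019105276978757576
top corners [[0.57866747 0.21617255 0.137     ]
 [0.54655017 0.17998895 0.137     ]
 [0.52701164 0.195721   0.137     ]]
mark scene [[0.58831621 0.21625665]
 [0.60033473 0.22054121]]
line [[0.55678492 0.21060553]
 [0.56834563 0.2244726 ]] 50.18267080517545 0.0180539674027198
```

```bash
python3 -m pendant '[{"x":-60,"y":-36,"yaw":-0.14,"hand":0},{"x":-120,"y":-72,"yaw":-0.28,"hand":0},{"x":-180,"y":-108,"yaw":-0.42,"hand":0},{"x":-240,"y":-144,"yaw":-0.56,"hand":0},{"x":-295,"y":-178,"yaw":-0.7,"hand":0},{"x":-345,"y":-208,"yaw":-0.83,"hand":0},{"x":-395,"y":-238,"yaw":-0.96,"hand":0},{"x":-440,"y":-265,"yaw":-1.08,"hand":0}]'
python3 - <<'E'
from h import *
from scipy.spatial.transform import Rotation as R
o=monitor.get_obs(); r=R.from_quat(np.r_[o['ee_rot'][1:],o['ee_rot'][0]]).as_matrix()
print(r.T@(np.array([.554,.205,.231])-o['ee_pos']), np.degrees(np.arctan2(r[1,1],r[0,1])))
E
```

```text
[-4.88805627e-01 -2.93338253e-01  3.11661203e-04] 76.14952234691033validation failed for argument at $[0]...
```

```bash
python3 -m pendant '[{"x":-60,"y":-36,"z":0,"yaw":-0.14,"hand":0},{"x":-120,"y":-72,"z":0,"yaw":-0.28,"hand":0},{"x":-180,"y":-108,"z":0,"yaw":-0.42,"hand":0},{"x":-240,"y":-144,"z":0,"yaw":-0.56,"hand":0},{"x":-295,"y":-178,"z":0,"yaw":-0.7,"hand":0},{"x":-345,"y":-208,"z":0,"yaw":-0.83,"hand":0},{"x":-395,"y":-238,"z":0,"yaw":-0.96,"hand":0},{"x":-440,"y":-265,"z":0,"yaw":-1.08,"hand":0}]'
cat > rel.py <<'E'
from h import *
import sys
from scipy.spatial.transform import Rotation as R
t=np.array([float(a) for a in sys.argv[1:4]])
o=monitor.get_obs(); r=R.from_quat(np.r_[o['ee_rot'][1:],o['ee_rot'][0]]).as_matrix()
print(o['clock'],np.round(o['ee_pos'],4),'d mm',(1e3*r.T@(t-o['ee_pos'])).round(1),'jaw', np.degrees(np.arctan2(r[1,1],r[0,1])).round(2),'z',r[:,2].round(3),np.round(o['joints'],2))
E
python3 rel.py .554 .205 .231
```

```text
clock: 2.3
ee_pos: [0.505, 0.2522, 0.2315]
ee_rot: [0.0, -0.409, 0.913, 0.0]
ft_force: [0.4, 0.8, -0.2]
grip_width: 0.0854
2.3 [0.505  0.2522 0.2315] d mm [  2.6 -67.9   0.6] jaw 138.26 z [ 0.  0. -1.] [ 0.35  0.4   1.71  0.    1.03 -2.07]
```

```bash
python3 -m pendant '[{"x":1,"y":-40,"z":0,"yaw":0,"hand":0},{"x":3,"y":-68,"z":0,"yaw":0,"hand":0},{"x":3,"y":-68,"z":0,"yaw":0,"hand":0}]'
python3 rel.py .554 .205 .231
python3 - <<'E'
from h import *
p=snap('wrist','w2')
for t in ['knob_grip','seat_home','pointer_b']:
    for d in landmark_of(p,t)[:4]: print(t,round(d['conf'],2),np.round(w(p,d['point']),4),np.round(pix(p,w(p,d['point']))))
E
```

```text
clock: 2.68
ee_pos: [0.5548, 0.2033, 0.2313]
ee_rot: [0.0, -0.408, 0.913, -0.0]
ft_force: [-1.0, -0.2, 0.5]
grip_width: 0.0855
2.675 [0.5548 0.2033 0.2313] d mm [-0.8  1.8  0.3] jaw 138.11 z [ 0.  0. -1.] [ 0.24  0.44  1.65  0.    1.05 -2.17]
knob_grip 0.59 [0.5503 0.2065 0.1258] [287. 207.]
pointer_b 0.67 [0.5784 0.1188 0.118 ] [194. 152.]
pointer_b 0.55 [ 0.6199 -0.0398  0.1159] [17. 39.]
```

View pics/w2.png

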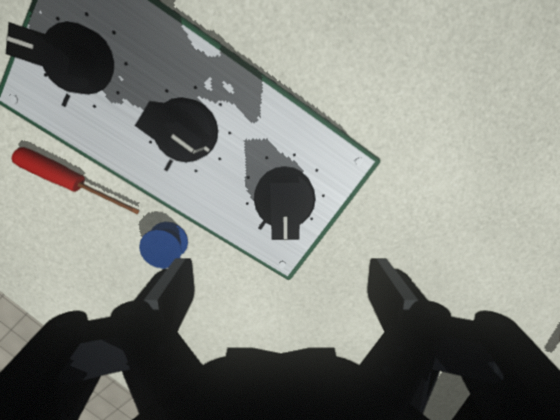

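The wrist picture shows the proud knob at (285,200), with its line pointing straight down at (285,228) and its index mark at (263,224). I'll zoom in and measure.

Run:
```python
import cv2
im=cv2.imread('pics/w2.png')
cv2.imwrite('pics/w2k.png',cv2.resize(im[145:250,230:370],None,fx=5.5,fy=5.5,interpolation=cv2.INTER_CUBIC))
cv2.imwrite('pics/w2n.png',cv2.resize(im[80:185,120:260],None,fx=5.5,fy=5.5,interpolation=cv2.INTER_CUBIC))
```

```text
(no output)
```

View pics/w2k.png

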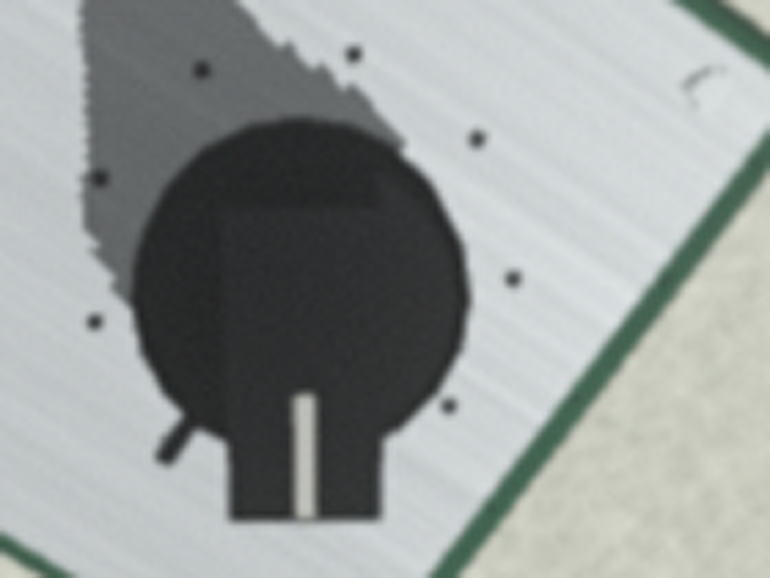

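View pics/w2n.png

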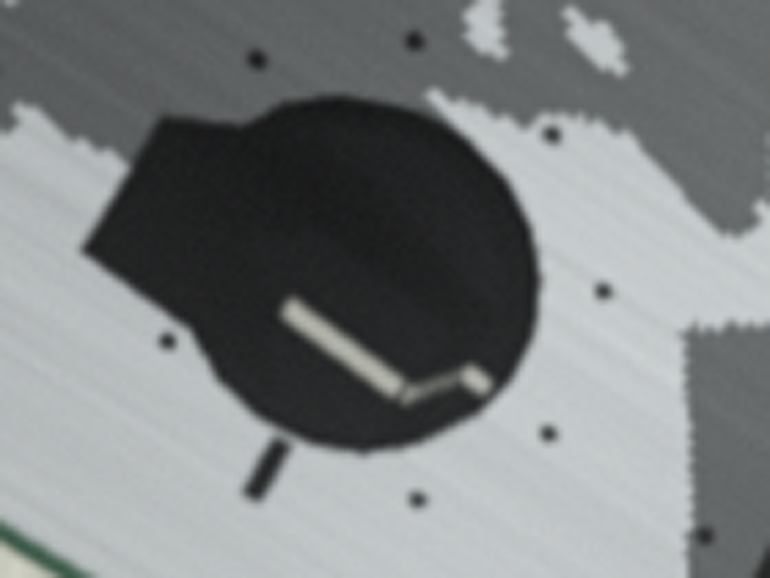

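Run:
```python
from h import *
p=viewer.read_camera('wrist'); s=5.5;h=.41
f=lambda a:np.array(a)/s+[230-h,145-h]; g=lambda a:np.array(a)/s+[120-h,80-h]
A=lambda d:np.degrees(np.arctan2(d[1],d[0])).round(2)
c1,r1=circ(unp(p,f([(202,70),(354,55),(477,139),(513,278),(449,405),(95,321),(100,179)]),.07)); print(c1,r1)
c2,r2=circ(unp(p,g([(257,60),(414,41),(552,135),(603,291),(548,433),(417,499),(167,341)]),.07)); print(c2,r2)
print('row',A(c1-c2),np.hypot(*(c1-c2)))
m1=unp(p,f([(165,455)]),.07)[0,:2]; m2=unp(p,g([(255,492),(282,445)]),.07)[:,:2]
print('mark1 dir',A(m1-c1),'mark2',A(m2[0]-c2),A(m2[0]-m2[1]))
l=unp(p,f([(304,395),(306,518)]),.137)[:,:2]; print('line',A(l[1]-l[0]),l)
e=unp(p,f([(230,519),(381,519)]),.137)[:,:2]; print('bar end mid',e.mean(0),np.hypot(*(e[0]-e[1])),A(e[1]-e[0])-90)
a=np.radians(48);print('axis from end',e.mean(0)-.025*np.array([np.cos(a),np.sin(a)]))
```

```text
[0.55087825 0.20808114] 0.0410266884596173
[0.57949646 0.09632147] 0.04104141200984998
row 104.36 0.11536561274634129
mark1 dir 14.08 mark2 14.56 13.88
line 49.42 [[0.55361226 0.21114326]
 [0.56678699 0.22652677]]
bar end mid [0.56695758 0.22660315] 0.023605916429292908 48.28999999999999
axis from end [0.55022932 0.20802453]
```

```bash
python3 rel.py .5515 .2072 .109
```

```text
2.925 [0.5532 0.2054 0.2317] d mm [-1.000e-01  2.400e+00  1.227e+02] jaw 138.32 z [ 0.001  0.    -1.   ] [ 0.24  0.44  1.65  0.    1.05 -2.17]
```

```bash
python3 -m pendant '[{"x":0,"y":2.4,"z":40,"yaw":0,"hand":0},{"x":0,"y":2.4,"z":80,"yaw":0,"hand":0},{"x":0,"y":2.4,"z":110,"yaw":0,"hand":0},{"x":0,"y":2.4,"z":122,"yaw":0,"hand":0},{"x":0,"y":2.4,"z":122,"yaw":0,"hand":0}]'
python3 rel.py .5515 .2072 .109
python3 - <<'E'
from h import *
p=snap('wrist','w3')
E
```

```text
clock: 3.55
ee_pos: [0.5513, 0.2075, 0.1097]
ee_rot: [0.0, -0.41, 0.912, 0.0]
ft_force: [0.0, 0.2, 0.6]
grip_width: 0.0856
3.55 [0.5513 0.2075 0.1097] d mm [ 0.  -0.3  0.7] jaw 138.35 z [ 0.  0. -1.] [ 0.25  0.59  1.77  0.    0.79 -2.17]
```

View pics/w3.png

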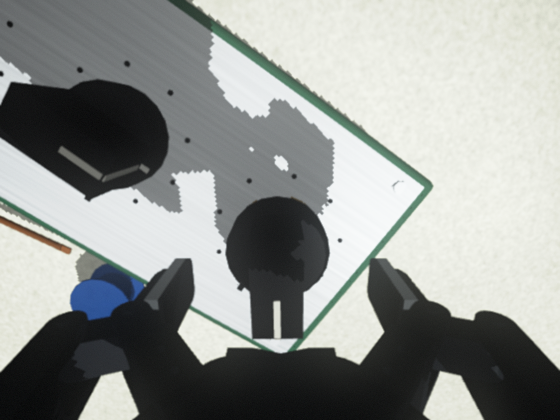

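The bar, at columns 252–303, is centred between the fingers (188 and 372). Closing.

```bash
python3 -m pendant '[{"x":0,"y":0.5,"z":0,"yaw":0,"hand":120},{"x":0,"y":0.5,"z":0,"yaw":0,"hand":255},{"x":0,"y":0.5,"z":0,"yaw":0,"hand":255},{"x":0,"y":0.5,"z":0,"yaw":0,"hand":255},{"x":0,"y":0.5,"z":0,"yaw":0,"hand":255},{"x":0,"y":0.5,"z":0,"yaw":0,"hand":255}]'
python3 rel.py .5515 .2072 .109
```

```text
clock: 4.35
ee_pos: [0.5518, 0.2077, 0.111]
ee_rot: [0.001, -0.409, 0.912, -0.0]
ft_force: [0.2, -2.3, 5.9]
grip_width: 0.0226
4.35 [0.5518 0.2077 0.111 ] d mm [ 0.5 -0.1  2. ] jaw 138.34 z [ 0.003  0.001 -1.   ] [ 0.25  0.58  1.77  0.    0.79 -2.17]
```

```bash
python3 -m pendant '[{"x":0,"y":0,"z":0,"yaw":0.12,"hand":255},{"x":0,"y":0,"z":0,"yaw":0.24,"hand":255},{"x":0,"y":0,"z":0,"yaw":0.36,"hand":255},{"x":0,"y":0,"z":0,"yaw":0.48,"hand":255},{"x":0,"y":0,"z":0,"yaw":0.6,"hand":255},{"x":0,"y":0,"z":0,"yaw":0.6,"hand":255},{"x":0,"y":0,"z":0,"yaw":0.6,"hand":255}]'
python3 rel.py .5515 .2072 .109
python3 - <<'E'
from h import *
p=snap('side','s4'); cv2.imwrite('pics/s4c.png',cv2.resize(p['image'][220:350,225:355],None,fx=4.5,fy=4.5,interpolation=cv2.INTER_CUBIC))
p=snap('wrist','w4')
E
```

```text
clock: 5.22
ee_pos: [0.5517, 0.2077, 0.1109]
ee_rot: [0.001, -0.123, 0.992, 0.0]
ft_force: [-0.5, -0.3, -0.7]
grip_width: 0.0232
5.225 [0.5517 0.2077 0.1109] d mm [ 0.3 -0.4  1.9] jaw 104.12 z [ 0.002  0.001 -1.   ] [ 0.25  0.58  1.77  0.    0.79 -1.57]
```

View pics/s4c.png

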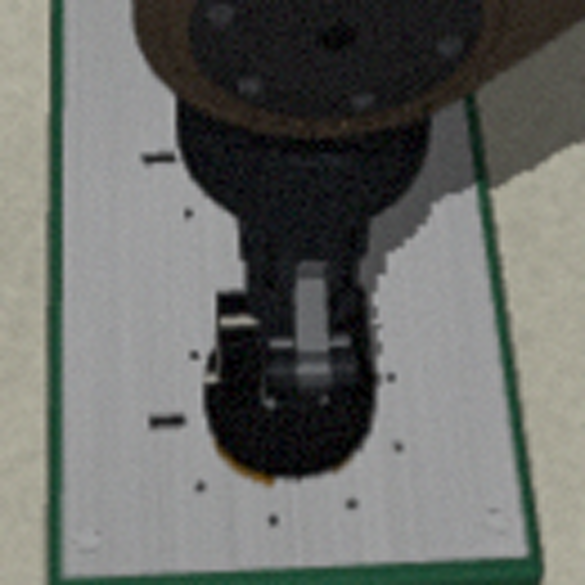

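View pics/w4.png

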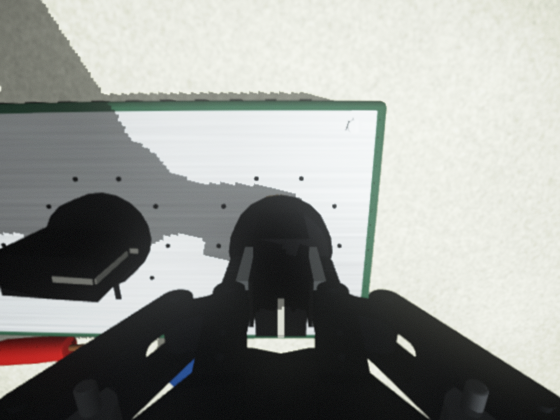

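The knob has turned with the jaws and its pointer line is now level with the mark. It is still held proud, with brass showing at (245,470). I'll push it down gently.

```bash
python3 -m pendant '[{"x":0,"y":0,"z":2,"yaw":0,"hand":255},{"x":0,"y":0,"z":4,"yaw":0,"hand":255},{"x":0,"y":0,"z":6,"yaw":0,"hand":255}]'; python3 rel.py .5515 .2072 .1
```

```text
clock: 5.7
ee_pos: [0.5517, 0.2077, 0.1047]
ee_rot: [0.001, -0.122, 0.992, 0.0]
ft_force: [-0.1, 0.7, -2.8]
grip_width: 0.0229
5.7 [0.5517 0.2077 0.1047] d mm [ 0.3 -0.4  4.7] jaw 104.07 z [ 0.002  0.001 -1.   ] [ 0.25  0.59  1.77  0.    0.77 -1.57]
```

```bash
python3 -m pendant '[{"x":0,"y":0,"z":2,"yaw":0,"hand":255},{"x":0,"y":0,"z":4,"yaw":0,"hand":255},{"x":0,"y":0,"z":5.5,"yaw":0,"hand":255},{"x":0,"y":0,"z":5.5,"yaw":0,"hand":255}]'; python3 rel.py .5515 .2072 .1
python3 - <<'E'
from h import *
p=snap('side','s5'); cv2.imwrite('pics/s5c.png',cv2.resize(p['image'][220:350,225:355],None,fx=4.5,fy=4.5,interpolation=cv2.INTER_CUBIC))
E
```

```text
clock: 6.2
ee_pos: [0.5517, 0.2076, 0.1]
ee_rot: [0.001, -0.123, 0.992, 0.0]
ft_force: [-2.5, -0.8, 8.1]
grip_width: 0.0231
6.2 [0.5517 0.2076 0.1   ] d mm [ 0.3 -0.4 -0. ] jaw 104.08 z [ 0.003  0.001 -1.   ] [ 0.25  0.6   1.78  0.    0.76 -1.57]
```

View pics/s5c.png

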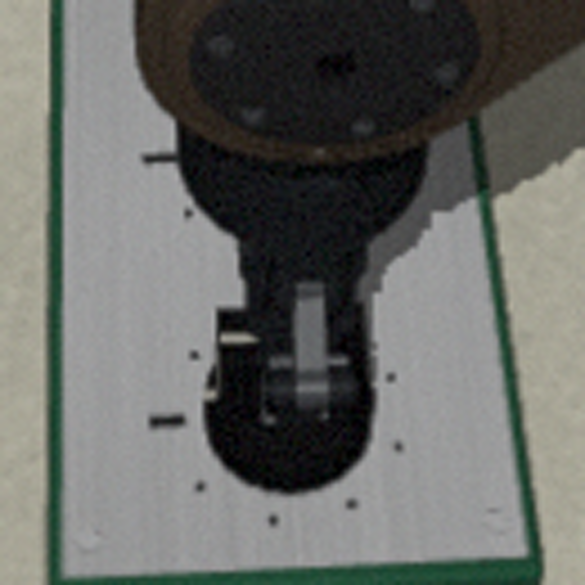

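The brass is hidden and the reaction force has risen to 8 N, so the knob has bottomed. Releasing and rising.

```bash
python3 -m pendant '[{"x":0,"y":0,"z":0,"yaw":0,"hand":100},{"x":0,"y":0,"z":0,"yaw":0,"hand":60},{"x":0,"y":0,"z":0,"yaw":0,"hand":60},{"x":0,"y":0,"z":0,"yaw":0,"hand":60},{"x":0,"y":0,"z":-30,"yaw":0,"hand":60},{"x":0,"y":0,"z":-70,"yaw":0,"hand":60},{"x":0,"y":0,"z":-120,"yaw":0,"hand":60},{"x":0,"y":0,"z":-150,"yaw":0,"hand":60}]'
python3 - <<'E'
from h import *
p=snap('side','s6'); cv2.imwrite('pics/s6c.png',cv2.resize(p['image'][170:350,225:355],None,fx=4,fy=3.3 and 4,interpolation=cv2.INTER_CUBIC)[:600])
p=snap('wrist','w6')
p=snap('scene','c6'); cv2.imwrite('pics/c6c.png',cv2.resize(p['image'][140:340,205:375],None,fx=3,fy=3,interpolation=cv2.INTER_CUBIC))
E
```

```text
clock: 7.25
ee_pos: [0.5515, 0.2076, 0.2524]
ee_rot: [0.003, -0.123, 0.992, 0.0]
ft_force: [0.5, 0.0, -0.0]
grip_width: 0.0651
```

View pics/s6c.png

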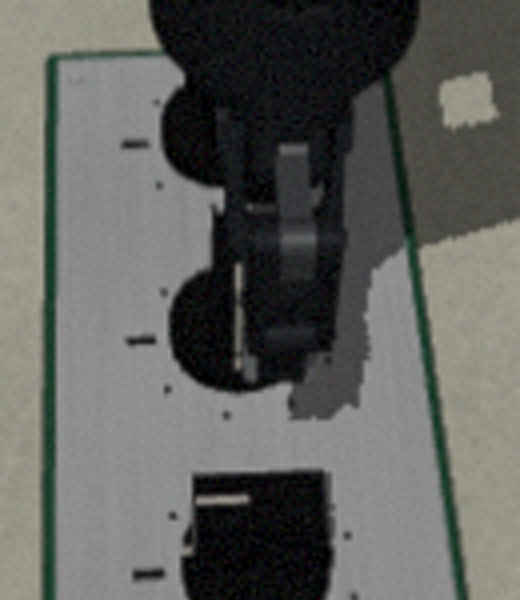

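View pics/w6.png

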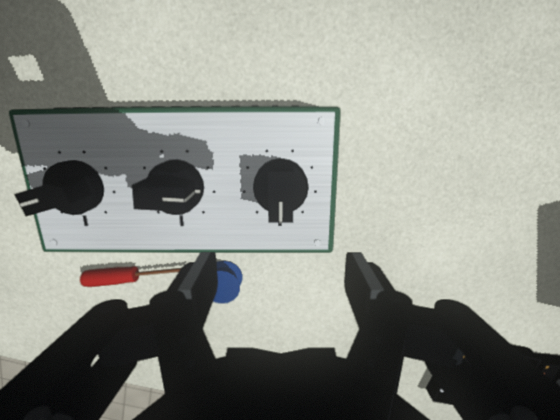

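View pics/c6c.png

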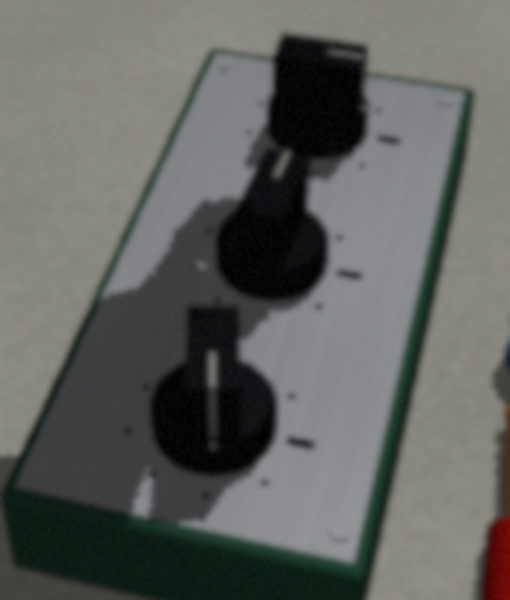

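The brass is gone, and in the wrist view the line at (281,212) stands over the now-hidden mark. I'll check the height by depth and the angle numerically, and confirm the neighbours haven't moved.

Run:
```python
from h import *
p=viewer.read_camera('wrist')
im=p['image'];cv2.imwrite('pics/w7.png',cv2.resize(im[150:240,0:340],None,fx=2.35,fy=2.35,interpolation=cv2.INTER_CUBIC))
cv2.imwrite('pics/w7k.png',cv2.resize(im[145:240,230:330],None,fx=6,fy=6,interpolation=cv2.INTER_CUBIC))
D=p['depth'];v,u=np.mgrid[150:240,0:340]
K=np.array([[p['fx'],0,p['cx']],[0,p['fy'],p['cy']],[0,0,1.]])
uv=np.c_[u.ravel(),v.ravel()].astype(float); z=D[v.ravel(),u.ravel()]
n=cv2.undistortPoints(uv.reshape(-1,1,2),K,np.array(p['D'],float)).reshape(-1,2)
P=np.c_[n*z[:,None],z]; T=np.array(p['cam_to_world']); W=P@T[:3,:3].T+T[:3,3]; W=W[z>0]
ax=np.array([.5515,.2072]); d=np.array([.0284,-.1115])
print('panel',np.median(W[(W[:,2]>.06)&(W[:,2]<.08),2]))
for i in range(3):
    c=ax+i*d; r=np.hypot(*(W[:,:2]-c).T)
    S=W[(r<.034)&(W[:,2]>.08)]
    t=S[S[:,2]>S[:,2].max()-.006]; k=S[(S[:,2]>.082)&(S[:,2]<.11)]
    q=t[:,:2]-t[:,:2].mean(0); e=np.linalg.eigh(q.T@q)[1][:,1]
    print(i,'top z',np.median(t[:,2]).round(4),'skirt z',np.median(k[:,2]).round(4),len(t),'bar ang',np.degrees(np.arctan2(e[1],e[0])).round(1)%180)
for t in ['knob_grip','pointer_b']:
    for x in landmark_of(p,t)[:4]: print(t,round(x['conf'],2),w(p,x['point']).round(4))
```

```text
panel 0.07007597748808542
0 top z 0.1259 skirt z 0.0896 1355 bar ang 13.900000000000006
1 top z 0.1258 skirt z 0.0897 1379 bar ang 100.5
2 top z 0.1258 skirt z 0.0897 1272 bar ang 118.8
knob_grip 0.86 [0.5457 0.2042 0.1133]
pointer_b 0.87 [0.5761 0.119  0.1211]
pointer_b 0.72 [ 0.6201 -0.0391  0.1163]
```

View pics/w7k.png

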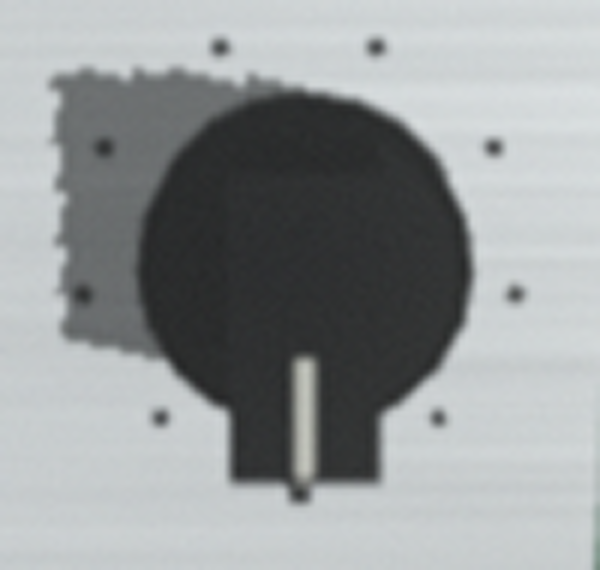

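All three tops are at z = 0.126 and the skirts at 0.0897. The line at (305,480) sits on the mark at (299,492), and the neighbours haven't moved. Handing in.

```bash
python3 -c "
from station import workorder; print(workorder.job_done())"
```

```text
the job is handed in; nothing more can be done
None
```

The proud knob was the one at the far +y end of the row. I gripped its bar, turned it about 34° clockwise on its spindle, pushed it down about 11 mm until the reaction force rose to about 8 N, then opened the jaws and rose clear. The job was handed in after about 8 s on the robot's clock.

Last checks, taken with the gripper clear:
- **Height:** All three knobs have their tops at z = 0.126 m and skirts at 0.0897 m by depth, and no brass shows.
- **Angle:** The bar measured 13.9°, against about 14.3° for the index direction. The white line sits over the long mark.
- **Neighbours:** Both pointers were found within about 4 mm of where they were at the start, which is the detector's error.
- **Disagreements:**
  - The network's last `knob_grip` point was about 6 mm off the spindle axis, further than its stated 4 mm. The depth and picture checks agreed with each other, so I took it as detector error.
  - The side and wrist cameras placed the axis about 4 mm apart. I used a point between them, nearer the wrist one.

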